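Empty the jar on the tilting stand and screw its cap back on

TASK

Unscrew the cap from the clear jar held in the tilting stand, press the stand's lever down so that the jar tips and both steel balls roll out into the tray in front of it, then let the jar come back upright. Put the cap back on the jar and screw it down until it is fully home; the balls stay in the tray.

Things in the scene. Friction and masses are not known exactly. Their poses are not given: they have to be found in the camera images.
- stand: Tilting jar stand, fixed. Origin on the bench under the jar's axis; x to the pouring side, z up. Grey base plate 6 mm thick, x -64 to 26, y -195 to 150 mm. Uprights at y -56 and 56 mm, 137 mm tall, carry the hinge (axis along y, 125 mm high). Open steel tray on the pouring side, 210 (x) by 150 mm (y), walls 45 mm tall, its middle at x 131, y 0 mm.
- cap_grip (a point): Centre of the grey grip bar on the black cap that closes the stand's jar. Bar 52 mm long (this point's x axis), 14 wide (y), 28 tall; cap 72 mm across, its flat top 14 mm and its lower edge 36 mm below this point; 70 g, turns easily. Seated on the jar this point is 193 mm above the bench. Fully home (against a stop) the bar lies along the stand's y axis; a half turn makes no difference.
- jar_mouth (a point): Centre of the rim of the clear straight jar in the stand, outside 48, inside 40 mm across, rim 175 mm above the bench. Two lugs hold the cap. From above, counter-clockwise opens: with the bar 52 to 140 degrees counter-clockwise of home (aim at 75) the cap lifts straight off or drops straight on; at less it is held, or stays 10 mm too high. Play 1.5 mm sideways, 2 mm up. Clockwise closes.
- cap_rest (a point): Middle of a thin round cork mat, 95 mm across, on the stand's base plate beside the jar (stand x 0, y -130 mm), 7 mm above the bench: an empty place where the cap can be put down meanwhile (any empty bench will do).
- jar (a joint): Tilt of the jar with its lever, rad: 0 is upright (rest, against a stop), growing as it tips to the stand's +x side, far stop at 2.1. A spring brings it upright by itself when the lever is let go. The balls roll out beyond about 1.75; hold it there for a second.
- lever_pad (a point): Point to press, on the upper face of the lever's black pad (moves with the jar). Lever: flat bar at the stand's y 112 mm, 112 mm long from the hinge, pad 30 mm wide; at rest it slopes up to +x at 52 degrees and this point is 194 mm high. Closed fingertips going straight down at stand x 50, y 112 mm tip the jar (12 N at most), sliding along the pad; at 55 mm height the tilt is about 1.9.
- ball_a_center (a point): Centre of a steel ball, 18 mm in diameter, 24 g. Starts at the bottom of the jar on the stand. In the tray its centre is 13 mm above the bench.
- ball_b_center (a point): Centre of the second steel ball, the same size, also in the jar.
Things that resemble listed ones, but are neither listed nor needed, are in the scene too. Leave any red look-alike of the part that bears cap_grip alone.

How it is judged:
By the outcome, as a careful person would: the job done as asked, in the order asked, and still so for the second after the job is handed in, with the robot touching nothing.
It also fails if it takes over 72 s, if anything falls off the work surface, if the arm or the gripper's body presses on something with over 40 N, if the wrist force passes 120 N, or if a joint passes its speed limit or range.

ROBOT

A 6-joint arm with a two-finger parallel gripper is mounted at the origin on the work surface. World frame = base frame: x ahead of the robot, y to its left, z up, the work surface at z = 0. Lengths are in m, angles in rad, forces in N, time in s.
With the tool pointing down it reaches from about 0.35 to 0.875 m from the base axis. Payload 4.2 kg.
Tool frame: the origin (TCP) lies midway between the tips of the shut fingers; the grasp point (between the pads) lies 19 mm behind it (ctrl.grasp_offset is the distance from the TCP to the grasp point, in m); z points along the fingers, y is the line along which they close (so a half turn about z gives the same grasp; the last joint's range is limited). The gripper opens to 87 mm and grips with 3 to 60 N. Pads are 19 mm wide; open, the fingers measure 117 mm over their backs; the gripper's body (75 mm by 190 mm) begins 51 mm behind the grasp point.
Start: joints at [1.491, 0.385, 0.008, 0, -1.194, -0.259], TCP at [0.208, 0.589, 0.223] pointing down, gripper open.
Joint ranges: [-3.14, 3.14], [-1.21, 2.06], [-1.07, 1.41], [-3.16, 2.05], [-2.99, -0.16], [-3.1, 3.1]. Speed limits (rad/s): [2.79, 2.79, 3.14, 3.14, 3.14, 3.14].

INTERFACE

Orientations are given as a unit quaternion [x, y, z, w].
In Python, from plant import ctrl gives the robot as it stands.
- The arm moves only by the shell command python3 -m jog 'ROWS'. ROWS is JSON, one flat list of numbers, 7 for each row, row after row: the shift along the tool's x, y, z in mm, then the turn, a rotation vector about the tool's x, y, z in rad, then the opening, from -1 (shut) to 1 (fully open). A call has 1 to 10 rows; each row is the pose to reach, as a shift and turn from the pose commanded when the call began, along the tool's axes at that moment; what a row does not reach only later rows make up. A row lasts 1/8 s, in which the tool goes at most 62.5 mm and 10.7 degrees, less where a joint would pass 70% of its speed; a pose out of reach is approached as far as the arm can. A call with a gripper value outside its range is refused whole. The fingers move at their own pace and stop on an object; the grip force is fixed at half the most. Time passes only in rows, so rows that repeat a pose let the fingers close. It gives the time, the measured TCP pose, the force, the opening and the grip force at its end, in the units of the state.
- ctrl.get_state(): the state, without advancing time (a new reading comes with each control period).
- ctrl.grab_frame(name): name is "scene" or "side" or "wrist"; returns the picture (420x560x3 uint8, red, green, blue); there is no depth.
- ctrl.camera_params(name): a dict with "fx", "fy", "cx", "cy" (pixels), "rvec" (rotation vector, rad) and "tvec" (3), from world to camera coordinates, as OpenCV has them. Camera axes: x right, y down, z forward; pixel columns grow to the right and rows downward; lengths in m; the calibration is good to about 2 mm. A picture is of the moment at which its call begins: read the wrist's pose just before it. camera_params takes no time and is no camera call; for the wrist camera it gives the pose at the moment of the call.
- ctrl.job_done(): hands the job in; it is judged then, once.
The state is a dict: "t": time; "joint_positions": joint angles; "joint_vel": joint speeds; "tau": joint torques, N m; "position": TCP position; "ee_rot": TCP orientation; "contact_force": force on the tool from outside, world axes, zero at the start; "ft_torque": the same for the moment, N m; "grip_width": finger opening in m; "finger_force": force on a finger pad.
Only numpy, scipy, OpenCV 4.12 (cv2) and the standard library are available. Lean on these libraries where they do the work, as an engineer would, in place of code of your own. Each camera call takes 0.05 s, during which the arm holds its last target. There are 200 camera calls.

## Working session

There is one attempt and no reset: what is moved stays moved. The work goes in short steps, Python scripts to look and compute and a shell command to move; the robot and the scene stay as the last step left them, time stands still between calls to the robot, and variables do not carry over. Pictures are saved under pics/ and viewed, at most 10 in all, crops included, and the job is handed in when it is done.

```bash
ls; mkdir -p pics; python3 - <<'E'
from plant import ctrl
import cv2
for n in ("scene","side"):
    cv2.imwrite(f"pics/{n}0.png",ctrl.grab_frame(n)[:,:,::-1])
    print(n,ctrl.camera_params(n))
s=ctrl.get_state();print(s)
E
```

```text
pics
scene {'fx': 526.9441271399427, 'fy': 526.9441271399427, 'cx': 272.4036305538163, 'cy': 197.94329757853492, 'rvec': array([ 2.35223161,  0.83164537, -0.28134568]), 'tvec': array([-0.391695  , -0.15641705,  1.0572986 ])}
side {'fx': 513.5112082476085, 'fy': 513.5112082476085, 'cx': 275.36622112466324, 'cy': 215.6852614816451, 'rvec': array([ 1.02306317, -2.54062485,  0.93995196]), 'tvec': array([0.35368406, 0.34585059, 0.76126526])}
{'t': 0.1, 'joint_positions': array([ 1.49059070e+00,  3.85505309e-01,  6.76785492e-03, -4.40814838e-04,
       -1.19400453e+00, -2.58597159e-01]), 'joint_vel': array([ 0.00027581, -0.00111793,  0.00282772,  0.00031461,  0.00226354,
        0.00110056]), 'tau': array([ 7.24269994e-04, -3.91689956e+01,  1.87935090e+01,  4.23187137e+00,
        1.34329568e-02, -7.60424359e-05]), 'position': array([0.20752958, 0.58896973, 0.22155474]), 'ee_rot': array([ 9.85671668e-01, -1.68672387e-01, -1.17395254e-04,  9.87209985e-04]), 'contact_force': array([-0.61707039,  0.62739177,  0.03840614]), 'ft_torque': array([ 2.20469008e-02, -4.15787105e-02, -8.90204799e-06]), 'finger_force': 0.0, 'grip_width': 0.08683383850886334}
```

View pics/scene0.png

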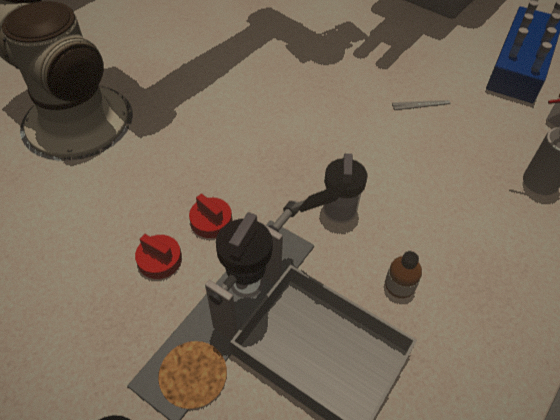

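View pics/side0.png

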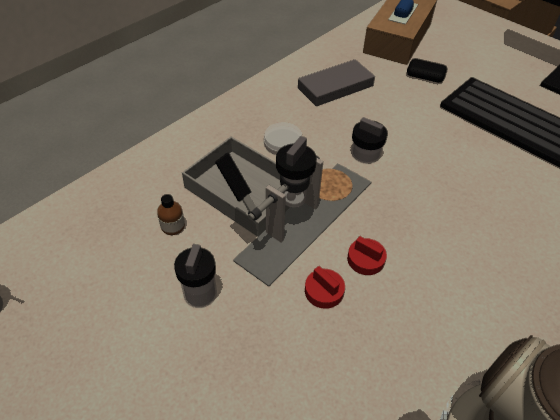

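Black-capped candidates in the scene view are (245,245) on the stand, (345,178) on a free jar and (120,418) at the picture edge. Red look-alikes are at (158,255) and (210,215). The cap at (245,245) fits: it sits between the stand's uprights on the hinge, beside the tray. I'll measure the stand and confirm in a crop.

```bash
cat > h.py <<'E'
import numpy as np, cv2
from plant import ctrl
def ray(n,uv,z,P=None):
    P=P or ctrl.camera_params(n)
    R=cv2.Rodrigues(np.array(P["rvec"]))[0]; C=-R.T@P["tvec"]
    d=R.T@np.array([(uv[0]-P["cx"])/P["fx"],(uv[1]-P["cy"])/P["fy"],1])
    return C+d*(z-C[2])/d[2]
def proj(n,p,P=None):
    P=P or ctrl.camera_params(n)
    K=np.array([[P["fx"],0,P["cx"]],[0,P["fy"],P["cy"]],[0,0,1]])
    return cv2.projectPoints(np.array(p,float).reshape(-1,1,3),np.array(P["rvec"]),np.array(P["tvec"]),K,None)[0].reshape(-1,2)
E
python3 - <<'E'
from h import *
S=[];W=[]
for n,uv,s in [("scene",(130,385),(-64,-195)),("scene",(314,245),(26,150)),("scene",(182,418),(26,-195)),("side",(236,260),(26,150)),("side",(268,283),(-64,150)),("side",(371,184),(-64,-195)),("side",(346,165),(26,-195))]:
    S.append(s);W.append(ray(n,uv,.006)[:2]);
for n in("scene","side"):
    im=cv2.imread(f"pics/{n}0.png");h=cv2.cvtColor(im,cv2.COLOR_BGR2HSV)
    m=cv2.inRange(h,(5,110,90),(20,255,255)); k,l,st,c=cv2.connectedComponentsWithStats(m)
    i=1+np.argmax([s[4] if s[2]<90 and s[4]<6000 else 0 for s in st[1:]]); print(n,st[i],c[i],ray(n,c[i],.007))
    S.append((0,-130));W.append(ray(n,c[i],.007)[:2])
S=np.array(S)/1000;W=np.array(W)
Sc=S-S.mean(0);Wc=W-W.mean(0)
th=np.arctan2((Sc[:,0]*Wc[:,1]-Sc[:,1]*Wc[:,0]).sum(),(Sc*Wc).sum())
R=np.array([[np.cos(th),-np.sin(th)],[np.sin(th),np.cos(th)]]);t=W.mean(0)-R@S.mean(0)
print("th",th,"t",t);print(((S@R.T+t-W)*1000).round(1))
print("other jar",[ray("scene",(341,213),.0),ray("side",(199,290),0.)], "in stand",[R.T@(ray("side",(199,290),0.)[:2]-t)])
a=cv2.imread("pics/scene0.png")[185:325,175:375];b=cv2.imread("pics/side0.png")[125:265,150:350]
cv2.imwrite("pics/crop.png",np.vstack([cv2.resize(x,(800,560),interpolation=2)[:,:] for x in(a,b)]))
cv2.imwrite("pics/crop.png",np.hstack([cv2.resize(x[:,30:130] if 0 else x,(400,280),interpolation=2) for x in(a,b)]))
q=lambda p:(np.r_[R@p[:2]+t,p[2]])
for n in("scene","side"):print(n,proj(n,[q(np.array(p)) for p in[(0,0,.193),(0,0,.175),(0.069,.112,.194),(.05,.112,.055),(0,-.056,.137),(0,.056,.137)]]).round(0).tolist())
E
```

```text
scene [ 158  341   69   68 3564] [192.01346801 374.77665544] [ 0.54212307 -0.22716345  0.007     ]
side [ 368    0   68   39 1256] [401.38933121  18.35031847] [ 0.82896905 -0.90971446  0.007     ]
th 0.09408967251252219 t [ 0.55994473 -0.17037779]
[[  29.1  -79.8]
 [  24.6  -72.8]
 [  32.3  -85.3]
 [  31.2  -71.7]
 [  20.6  -75. ]
 [  37.2  -84.7]
 [  51.8  -67.9]
 [  30.   -72.6]
 [-256.8  609.9]]
other jar [array([0.54257638, 0.14094971, 0.        ]), array([0.54377744, 0.14300978, 0.        ])] in stand [array([0.01334727, 0.31352034])]
scene [[219.0, 289.0], [220.0, 296.0], [320.0, 248.0], [301.0, 295.0], [194.0, 347.0], [249.0, 278.0]]
side [[313.0, 123.0], [312.0, 131.0], [244.0, 138.0], [254.0, 196.0], [327.0, 131.0], [293.0, 162.0]]
```

View pics/crop.png

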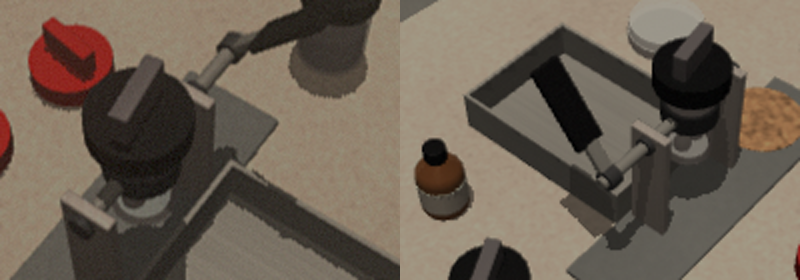

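The crop confirms the target: black cap with grey bar between the uprights at scene (245,245) and side (295,160). The lever pad rises from the hinge at side (255,210) to (225,155). I'll refit without the bad cork blob and measure the bar.

```bash
cat >> h.py <<'E'
def fit(S,W):
    S=np.array(S)/1000;W=np.array(W);Sc=S-S.mean(0);Wc=W-W.mean(0)
    th=np.arctan2((Sc[:,0]*Wc[:,1]-Sc[:,1]*Wc[:,0]).sum(),(Sc*Wc).sum())
    R=np.array([[np.cos(th),-np.sin(th)],[np.sin(th),np.cos(th)]]);t=W.mean(0)-R@S.mean(0)
    return th,t,R,((S@R.T+t-W)*1000).round(1)
E
python3 - <<'E'
from h import *
S=[];W=[]
for n,uv,s,z in [("scene",(130,385),(-64,-195),6),("scene",(314,245),(26,150),6),("side",(236,260),(26,150),6),("side",(268,283),(-64,150),6),("side",(371,184),(-64,-195),6),("scene",(192,374.8),(0,-130),7),
  ("scene",(292,270),(26,75),45),("scene",(412,343),(236,75),45),("scene",(232,345),(26,-75),45),("side",(231,139),(236,-75),45),("side",(183,178),(236,75),45)]:
    S.append(s);W.append(ray(n,uv,z/1000)[:2])
th,t,R,e=fit(S,W);print("th",th,np.degrees(th),"t",t);print(e.tolist())
print("other jar in stand",R.T@(np.array([.543,.142])-t))
q=lambda p:(np.r_[R@np.array(p[:2])+t,p[2]])
for n in("scene","side"):print(n,proj(n,[q(p) for p in[(0,0,.193),(0,0,.179),(0.069,.112,.194),(0,-.056,.137),(0,.056,.137)]]).round(1).tolist())
for n,c in(("scene",(242,235)),("side",(297,153))):
    im=cv2.imread(f"pics/{n}0.png");g=im.max(2)
    x,y=c;r=24;sub=g[y-r:y+r,x-r:x+r];
    lo=cv2.inRange(sub,48,130)
    k,l,st,ce=cv2.connectedComponentsWithStats(lo);
    for i in range(1,k):
        if st[i][4]>60: print(n,st[i],ce[i]+[x-r,y-r],cv2.minAreaRect(np.argwhere(l==i)[:,::-1].astype(np.float32)+[x-r,y-r]) if 0 else "")
    print(np.vstack([sub[i,::2] for i in range(0,48,2)]))
E
```

```text
th 0.07728355046195508 4.42802126725635 t [ 0.53040666 -0.09556101]
[[-3.8, -4.2], [-2.4, 1.7], [4.2, 2.9], [-6.5, 1.1], [4.3, -9.1], [-1.7, 2.0], [-10.2, 6.5], [1.0, 10.4], [-6.7, 2.1], [8.0, -6.0], [13.8, -7.4]]
other jar in stand [0.03089704 0.23587963]
scene [[242.4, 233.9], [242.8, 240.1], [335.9, 199.9], [217.9, 288.7], [268.0, 229.2]]
side [[297.2, 150.5], [296.8, 156.5], [224.0, 166.9], [314.1, 157.2], [276.4, 190.7]]
scene [ 0  0  6 15 71] [220.02816901 217.88732394] 
scene [  0   1  48  35 493] [241.47261663 227.70993915] 
[[143 110 102 142 146 146 142 152 150 148 146 146 147 151 151 140 148 149
  146 147 149 148 145 147]
 [ 92  54  92 144 143 145 139 147 149 149 151 148 148 147 125  83  92 119
  137 148 148 149 146 150]
 [ 57  58  84 143 142 141 141 147 147 146 146 146 145 148  81  93  88  88
   85 105 148 148 145 148]
 [ 60  61  66 146 143 144 131 123 152 146 150 154 153 113  87  86  88  91
   85  64 147 149 151 148]
 [ 60  59  70 144 149 147  69 107 127 111  72  52  47  86  88  90  88  92
   68  57 151 147 147 148]
 [ 58  65 136 146 149 125  50  51  39  35  42  46  78  8
[... 3644 characters left out ...]
98   5  16  16  17  16  34  35  36  25  20  17  16  19  16  17  16
   16  16  15  14  65 103]
 [ 50  45   5   6  15  17  15  18  22  35  20  16  17  15  16  16  16  16
   16  17   7  18  60  59]
 [ 49  45   2   4   4  14  17  17  17  17  15  17  17  16  15  16  15  16
   15   2   6  25  61  60]
 [ 48  48   6   6   5   6   8  14  15  17  17  15  17  16  15  15  17   7
    5   4   4  48  61  60]
 [ 50  50  41   6   7   5   4   6   7  10   7   7  11   6   6   7   7   4
    3   3   9  61  61  60]
 [ 50  49  49  22   7   7   5   6   7   4   8   4   3   6   3   7   6   4
    7   6  58  61  62  59]
 [ 49  49  50  46  17   5   3   4   3   7   5   6   6   6   7   5   5   5
    8  45  62  60  61  59]]
```

```bash
python3 - <<'E'
from h import *
S=[];W=[]
for n,uv,s,z in [("scene",(130,385),(-64,-195),6),("scene",(314,245),(26,150),6),("side",(236,260),(26,150),6),("side",(268,283),(-64,150),6),("side",(371,184),(-64,-195),6),("scene",(192,374.8),(0,-130),7)]:
    S.append(s);W.append(ray(n,uv,z/1000)[:2])
th,t,R,e=fit(S,W);print("th",th,"t",t);print(e.tolist())
for n,(x,y),lo,hi in(("scene",(242,235),65,110),("side",(297,153),70,96)):
    im=cv2.imread(f"pics/{n}0.png");g=cv2.medianBlur(im.max(2),3);m=np.zeros_like(g);m[y-24:y+24,x-17:x+17]=cv2.inRange(g,lo,hi)[y-24:y+24,x-17:x+17]
    m=cv2.morphologyEx(m,cv2.MORPH_OPEN,np.ones((4,4)))
    k,l,st,ce=cv2.connectedComponentsWithStats(m);i=1+np.argmax(st[1:,4])
    p=np.argwhere(l==i)[:,::-1].astype(float)
    for z in((.207,)):
        w=np.array([ray(n,u,z)[:2] for u in p]).astype(np.float32);r=cv2.minAreaRect(w*1000);print(n,z,st[i],np.round(r[0],1),np.round(r[1],1),r[2])
        c=w.mean(0);ev=np.linalg.eigh(np.cov((w-c).T))[1][:,1];print(c,"axis deg",np.degrees(np.arctan2(ev[1],ev[0])))
E
```

```text
th 0.07034856902739448 t [ 0.53147647 -0.09479414]
[[-4.1, -3.1], [-0.2, 2.4], [6.3, 3.5], [-4.4, 2.4], [4.0, -8.0], [-1.5, 2.7]]
scene 0.207 [232 214  24  32 348] [533.8 -96.2] [13.2 50.3] 13.58642292022705
[ 0.53396016 -0.09661718] axis deg 104.12925376645126
side 0.207 [290 138  15  17 124] [528.2 -92.5] [12.1 48. ] 13.986255645751953
[ 0.5279021  -0.09176957] axis deg 105.10234145436478
```

```bash
cat >> h.py <<'E'
from scipy.spatial.transform import Rotation as Ro
def to(p,yaw=None,ref=None):
    """shift (mm, tool axes) and turn to reach TCP p with tool down, tool x at yaw deg"""
    s=ctrl.get_state();A=Ro.from_quat(s["ee_rot"]);d=A.inv().apply(np.array(p)-s["position"])*1000
    x=A.as_matrix()[:,0];y0=np.degrees(np.arctan2(x[1],x[0]))
    r=[0,0,0]
    if yaw is not None:
        B=Ro.from_euler("Z",yaw,degrees=True)*Ro.from_euler("X",180,degrees=True);r=(A.inv()*B).as_rotvec()
    print("t",round(s["t"],2),"pos",s["position"].round(4),"yaw",round(y0,1),"q",s["joint_positions"].round(2),"-> shift",d.round(1),"turn",np.round(r,3))
E
python3 -c "
from h import *
to((.531,-.094,.35),-75.5)"
```

```text
t 0.1 pos [0.2075 0.589  0.2216] yaw -19.4 q [ 1.49  0.39  0.01 -0.   -1.19 -0.26] -> shift [ 532.2  536.8 -127.3] turn [ 0.002 -0.001  0.979]
```

```bash
python3 -m jog '[30,30,-60,0,0,0.15,1, 60,60,-127,0,0,0.3,1, 532,537,-127,0,0,0.98,1, 532,537,-127,0,0,0.98,1, 532,537,-127,0,0,0.98,1, 532,537,-127,0,0,0.98,1, 532,537,-127,0,0,0.98,1, 532,537,-127,0,0,0.98,1, 532,537,-127,0,0,0.98,1, 532,537,-127,0,0,0.98,1]'; python3 -c "
from h import *
to((.531,-.094,.35),-75.5)"
```

```text
t: 1.35
position: [0.4516, 0.0727, 0.3432]
ee_rot: [0.79, -0.612, -0.0, -0.0]
contact_force: [1.3, 1.0, -0.2]
grip_width: 0.0869
finger_force: 0.0
t 1.35 pos [0.4516 0.0727 0.3432] yaw -75.5 q [ 0.52  0.02 -0.16 -0.   -1.39 -0.26] -> shift [181.2 -35.3  -6.8] turn [-0.     0.    -0.001]
```

```bash
python3 -m jog '[181,-35,-7,0,0,0,1, 181,-35,-7,0,0,0,1, 181,-35,-7,0,0,0,1, 181,-35,-7,0,0,0,1, 181,-35,-7,0,0,0,1, 181,-35,-7,0,0,0,1]'; python3 - <<'E'
from h import *
to((.531,-.094,.35),-75.5)
P=ctrl.camera_params("wrist");cv2.imwrite("pics/w1.png",ctrl.grab_frame("wrist")[:,:,::-1])
import pickle;pickle.dump(P,open("w1.p","wb"))
print(proj("wrist",[(.531,-.094,.207)],P))
E
```

```text
t: 2.1
position: [0.53, -0.0908, 0.3504]
ee_rot: [0.791, -0.612, -0.0, -0.0]
contact_force: [0.1, 0.4, 0.8]
grip_width: 0.0872
finger_force: 0.0
t 2.1 pos [ 0.53   -0.0908  0.3504] yaw -75.5 q [ 0.13  0.17  0.03 -0.   -1.43  0.12] -> shift [ 3.3 -0.2  0.4] turn [-0.     0.     0.001]
[[275.33881111 193.70477397]]
```

View pics/w1.png

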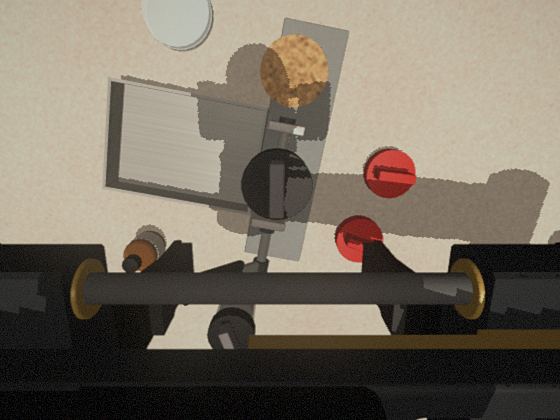

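The wrist view shows the bar at about (277,188), near vertical. The base plate is tilted, with corners at (285,18), (349,31) and (302,261), and the cork is at (295,71). So the bar is about 10° off home.

```bash
python3 - <<'E'
from h import *
import pickle;P=pickle.load(open("w1.p","rb"));im=cv2.imread("pics/w1.png");h=cv2.cvtColor(im,cv2.COLOR_BGR2HSV)
m=cv2.inRange(h,(5,90,60),(22,255,255));m[:, :240]=0;m[120:]=0
(cx,cy),rad=cv2.minEnclosingCircle(np.argwhere(cv2.morphologyEx(m,cv2.MORPH_OPEN,np.ones((5,5))))[:,::-1].astype(np.float32));print("cork",cx,cy,rad)
S=[];W=[]
for uv,s,z in [((285,18),(26,-195),6),((349,31),(-64,-195),6),((302,261),(-64,150),6),((cx,cy),(0,-130),7),((109,77),(236,-75),45),((104,187),(236,75),45)]:
    S.append(s);W.append(ray("wrist",uv,z/1000,P)[:2])
th,t,R,e=fit(S,W);print("th",np.degrees(th),t,e.tolist())
g=cv2.medianBlur(im.max(2),3);print(g[150:226:4,262:294:2])
E
```

```text
cork 293.474853515625 70.25139617919922 36.33933639526367
th 4.267677223341296 [ 0.52866112 -0.09706689] [[0.6, -2.0], [-1.1, -2.3], [2.3, 0.9], [-1.9, 0.3], [-0.0, 0.1], [0.2, 3.0]]
[[ 74  62  42  34  41  39  39  39  41  41  41  39  39  41  89  89]
 [ 40  43  43  43  43  40  44  44  44  43  45  44  45  45  71  74]
 [ 43  42  42  43  43  40  40  40  40  43  40  40  43  43  46  43]
 [ 40  40  40  42  49  56  54  56  56  56  55  47  43  43  43  43]
 [ 43  42  41  45  79  85  85  83  86  86  81  62  43  45  45  52]
 [ 39  42  40  44  79  87  87  86  85  85  82  62  39  42  43  45]
 [ 40  41  41  41  79  87  87  84  85  84  82  59  38  42  42  42]
 [ 38  37  39  41  80  86  84  85  86  85  80  54  40  78  82  77]
 [ 42  42  42  45  76  85  84  84  85  84  80  47  50  83  81  81]
 [ 43  41  41  44  78  83  82  82  82  83  82  56  77  82  80  79]
 [ 40  40  39  42  78  86  83  83  81  84  75  47  55  82  82  82]
 [ 39  42  38  42  79  84  83  82  82  83  80  55  78  80  81  82]
 [ 40  39  38  45  78  83  83  83  81  82  78  64  79  78  80  79]
 [ 44  39  40  44  76  82  82  82  82  82  76  77  80  80  79  81]
 [ 41  39  43  44  79  83  81  81  82  79  78  72  79  80  81  81]
 [ 43  42  40  50  80  83  83  81  81  82  79  65  74  79  79  80]
 [ 42  42  42  47  78  83  81  79  82  82  76  42  55  80  79  80]
 [ 82  82  58  46  60  54  53  53  53  56  57  46  54  86  85  85]
 [126 126 128 121 112 108  95  88  80  81  81  93 128 152 149 147]]
```

```bash
python3 - <<'E'
from h import *
import pickle;P=pickle.load(open("w1.p","rb"))
for c in[(270,190),(283.5,190),(276.7,190),(276.7,163),(276.7,217)]:print(c,ray("wrist",c,.207,P))
p=ray("wrist",(276.7,190),.207,P);to((p[0],p[1],.182),-75.5)
E
```

```text
(270, 190) [ 0.53662831 -0.09615056  0.207     ]
(283.5, 190) [ 0.52459557 -0.09926404  0.207     ]
(276.7, 190) [ 0.5306565  -0.09769577  0.207     ]
(276.7, 163) [ 0.53687065 -0.12175362  0.207     ]
(276.7, 217) [ 0.52417305 -0.07259532  0.207     ]
t 2.15 pos [ 0.53   -0.0907  0.3505] yaw -75.4 q [ 0.13  0.17  0.03 -0.   -1.43  0.12] -> shift [  6.9   1.2 168.5] turn [-0.001  0.     0.001]
```

```bash
python3 -m jog '[6.5,0.7,60,0,0,0,1, 6.5,0.7,110,0,0,0,1, 6.5,0.7,145,0,0,0,1, 6.5,0.7,167,0,0,0,1, 6.5,0.7,167,0,0,0,1, 6.5,0.7,167,0,0,0,-1, 6.5,0.7,167,0,0,0,-1, 6.5,0.7,167,0,0,0,-1, 6.5,0.7,167,0,0,0,-1, 6.5,0.7,167,0,0,0,-1]'; python3 -c "
from h import *
to((.531,-.097,.35),-75.5+65);print(ctrl.get_state()['ft_torque'])"
```

```text
t: 3.4
position: [0.5314, -0.0984, 0.1833]
ee_rot: [0.79, -0.613, 0.0, -0.0]
contact_force: [0.5, -0.3, 0.5]
grip_width: 0.0452
finger_force: 0.0
t 3.4 pos [ 0.5314 -0.0984  0.1833] yaw -75.6 q [ 0.12  0.27 -0.26  0.   -1.04  0.13] -> shift [  -1.5   -0.  -166.7] turn [-0.    -0.    -1.136]
[ 0.08827314  0.00954602 -0.01367361]
```

Fingers are still closing.

```bash
python3 -m jog '[0,0,0,0,0,0,-1, 0,0,0,0,0,0,-1, 0,0,0,0,0,0,-1, 0,0,0,0,0,0,-1, 0,0,0,0,0,0,-1]'; python3 -c "
from h import *
to((.531,-.097,.35),-75.5+65);print(ctrl.get_state()['ft_torque'])"
```

```text
t: 4.03
position: [0.5314, -0.0984, 0.1832]
ee_rot: [0.79, -0.613, 0.0, -0.0]
contact_force: [0.7, 0.1, -0.4]
grip_width: 0.0135
finger_force: 30.0
t 4.03 pos [ 0.5314 -0.0984  0.1832] yaw -75.6 q [ 0.12  0.27 -0.26  0.   -1.04  0.13] -> shift [  -1.4    0.  -166.8] turn [-0.    -0.    -1.136]
[ 0.02514633 -0.08137311 -0.01092451]
```

```bash
python3 -m jog '[0,0,0,0,0,-0.16,-1, 0,0,0,0,0,-0.32,-1, 0,0,0,0,0,-0.48,-1, 0,0,0,0,0,-0.64,-1, 0,0,0,0,0,-0.8,-1, 0,0,0,0,0,-0.96,-1, 0,0,0,0,0,-1.13,-1, 0,0,0,0,0,-1.13,-1, 0,0,0,0,0,-1.13,-1]'; python3 -c "
from h import *
to((.531,-.097,.35),-75.5+65);s=ctrl.get_state();print(s['ft_torque'],s['grip_width'])"
```

```text
t: 5.15
position: [0.5331, -0.0974, 0.1838]
ee_rot: [0.995, -0.096, 0.002, -0.001]
contact_force: [3.8, 3.4, 0.1]
grip_width: 0.0141
finger_force: 30.0
t 5.15 pos [ 0.5331 -0.0974  0.1838] yaw -11.0 q [ 0.12  0.27 -0.26 -0.   -1.03  1.26] -> shift [  -1.4   -0.3 -166.2] turn [-0.002 -0.004 -0.008]
[ 1.29521578 -1.15254431  0.02174259] 0.014070924062087384
```

```bash
python3 -m jog '[-1,0,-6,0,0,0,-1, -1,0,-14,0,0,0,-1, -1,0,-22,0,0,0,-1, -1,0,-40,0,0,0,-1, -1,0,-70,0,0,0,-1, -1,0,-70,0,0,0,-1]'; python3 -c "
from h import *
to((.540,-.2266,.14),-85.7);to((.540,-.2266,.034),-85.7)"
```

```text
t: 5.9
position: [0.5309, -0.0987, 0.2557]
ee_rot: [0.995, -0.095, 0.002, 0.0]
contact_force: [0.5, 0.5, -1.0]
grip_width: 0.0139
finger_force: 30.0
t 5.9 pos [ 0.5309 -0.0987  0.2557] yaw -10.9 q [ 0.12  0.21 -0.15  0.   -1.2   1.26] -> shift [ 32.7 123.9 115.8] turn [-0.003 -0.003  1.306]
t 5.9 pos [ 0.5309 -0.0987  0.2557] yaw -10.9 q [ 0.12  0.21 -0.15  0.   -1.2   1.26] -> shift [ 32.3 123.9 221.8] turn [-0.003 -0.003  1.306]
```

```bash
python3 -m jog '[32,124,0,0,0,1.306,-1, 32,124,0,0,0,1.306,-1, 32,124,0,0,0,1.306,-1, 32,124,0,0,0,1.306,-1, 32,124,0,0,0,1.306,-1, 32,124,20,0,0,1.306,-1, 32,124,70,0,0,1.306,-1, 32,124,120,0,0,1.306,-1, 32,124,170,0,0,1.306,-1, 32,124,190,0,0,1.306,-1]'; python3 -c "
from h import *
to((.540,-.2266,.034),-85.7)"
```

```text
t: 7.15
position: [0.5346, -0.2255, 0.0588]
ee_rot: [0.733, -0.681, -0.004, 0.003]
contact_force: [-0.3, 0.1, -0.5]
grip_width: 0.0135
finger_force: 30.0
t 7.15 pos [ 0.5346 -0.2255  0.0588] yaw -85.8 q [-0.12  0.48 -0.3  -0.   -0.8   0.2 ] -> shift [ 1.5 -5.5 24.7] turn [ 0.009  0.002 -0.001]
```

```bash
python3 -m jog '[1.5,-4,10,0.008,0,0,-1, 1.5,-4,20,0.008,0,0,-1, 1.5,-4,20,0.008,0,0,-1, 1.5,-4,20,0.008,0,0,-1]'; python3 -c "
from h import *
to((.540,-.2266,.034),-85.7)"
```

```text
t: 7.65
position: [0.5431, -0.2273, 0.0441]
ee_rot: [0.733, -0.68, 0.003, -0.003]
contact_force: [0.1, -0.4, -1.2]
grip_width: 0.0139
finger_force: 30.0
t 7.65 pos [ 0.5431 -0.2273  0.0441] yaw -85.6 q [-0.12  0.5  -0.3  -0.   -0.75  0.2 ] -> shift [-0.9  3.2 10. ] turn [-0.01  -0.     0.001]
```

```bash
python3 -m jog '[0,0,6,-0.008,0,0,-1, 0,0,9,-0.008,0,0,-1, 0,0,9,-0.008,0,0,-1]'; python3 -c "
from h import *
to((.540,-.2266,.034),-85.7)"
```

```text
t: 8.02
position: [0.5425, -0.2271, 0.0339]
ee_rot: [0.733, -0.68, -0.0, 0.0]
contact_force: [-0.5, 0.3, -1.1]
grip_width: 0.0137
finger_force: 30.0
t 8.03 pos [ 0.5425 -0.2271  0.0339] yaw -85.6 q [-0.12  0.52 -0.31 -0.   -0.74  0.2 ] -> shift [-0.7  2.4 -0.1] turn [0.001 0.    0.001]
```

```bash
python3 -m jog '[0,0,1.5,0,0,0,-1, 0,0,1.5,0,0,0,-1, 0,0,1.5,0,0,0,1, 0,0,1.5,0,0,0,1, 0,0,1.5,0,0,0,1, 0,0,1.5,0,0,0,1, 0,0,1.5,0,0,0,1, 0,0,1.5,0,0,0,1]'
```

```text
t: 9.02
position: [0.5427, -0.2272, 0.0327]
ee_rot: [0.733, -0.68, 0.0, 0.0]
contact_force: [-0.1, -0.8, -0.3]
grip_width: 0.0658
finger_force: 0.0
```

```bash
python3 -m jog '[0,0,-20,0,0,0,1, 0,0,-60,0,0,0,1, 0,0,-120,0,0,0,1, 0,0,-180,0,0,0,1, 0,0,-240,0,0,0,1, 0,0,-240,0,0,0,-1]'; python3 - <<'E'
from h import *
import pickle
P=ctrl.camera_params("wrist");cv2.imwrite("pics/w2.png",ctrl.grab_frame("wrist")[:,:,::-1]);pickle.dump(P,open("w2.p","wb"))
cv2.imwrite("pics/sc2.png",ctrl.grab_frame("scene")[:,:,::-1])
th=np.radians(4.27);R=np.array([[np.cos(th),-np.sin(th)],[np.sin(th),np.cos(th)]]);t=np.array([.5293,-.097])
x=R@[.05,.112]+t;print(x)
to((*x,.28),-85.7);to((*x,.055),-85.7)
print(proj("wrist",[(.5425,-.2271,.057)],P))
E
```

```text
t: 9.78
position: [0.5452, -0.228, 0.2792]
ee_rot: [0.734, -0.68, 0.006, -0.003]
contact_force: [-0.7, 0.0, -0.5]
grip_width: 0.0825
finger_force: 0.0
[0.57082207 0.01841195]
t 9.88 pos [ 0.5425 -0.2269  0.2731] yaw -85.7 q [-0.12  0.29 -0.   -0.   -1.28  0.2 ] -> shift [-242.5  -46.8   -6.7] turn [-0.001  0.     0.001]
t 9.88 pos [ 0.5425 -0.2269  0.2731] yaw -85.7 q [-0.12  0.29 -0.   -0.   -1.28  0.2 ] -> shift [-242.4  -46.5  218.3] turn [-0.001  0.     0.001]
[[280.62398494 183.58211068]]
```

View pics/w2.png

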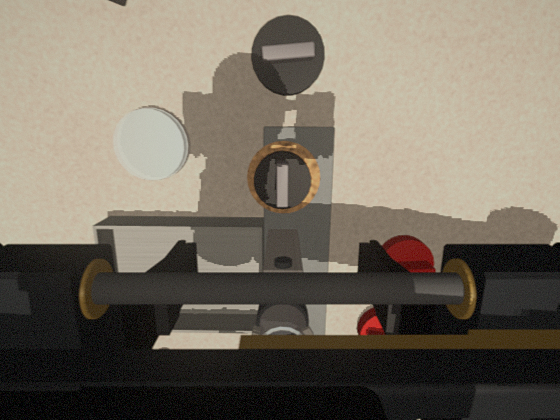

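The cap stands on the cork at (283,185) with its bar upright. Before pressing the lever, I'll check how close the bottle and the free jar are to the path.

```bash
python3 - <<'E'
from h import *
th=np.radians(4.27);R=np.array([[np.cos(th),-np.sin(th)],[np.sin(th),np.cos(th)]]);t=np.array([.5293,-.097])
def tri(a,b):
    Q=[]
    for n,uv in(("scene",a),("side",b)):
        P=ctrl.camera_params(n);K=np.array([[P["fx"],0,P["cx"]],[0,P["fy"],P["cy"]],[0,0,1]])
        Q.append(K@np.c_[cv2.Rodrigues(np.array(P["rvec"]))[0],P["tvec"]])
    X=cv2.triangulatePoints(Q[0],Q[1],np.array(a,float),np.array(b,float))[:,0];X=X[:3]/X[3]
    return np.r_[R.T@(X[:2]-t),X[2]].round(3)
print("bottle top",tri((411,257),(167,200)),"base",[(R.T@(ray(n,u,0)[:2]-t)).round(3) for n,u in(("scene",(401,292)),("side",(173,228)))])
print("jar bar top",tri((348,158),(194,250)))
print("hub",tri((281,222),(256,211)),"pad end",tri((332,190),(229,158)))
q=lambda p:np.r_[R@np.array(p[:2])+t,p[2]]
for p in[(.05,.112,.24),(.05,.112,.055)]:print(q(p));to(q(p),-85.7)
E
```

```text
bottle top [0.177 0.167 0.081] base [array([0.185, 0.156]), array([0.174, 0.168])]
jar bar top [0.024 0.241 0.132]
hub [0.005 0.097 0.113] pad end [0.063 0.108 0.215]
[0.57082207 0.01841195 0.24      ]
t 9.88 pos [ 0.5425 -0.2269  0.2731] yaw -85.7 q [-0.12  0.29 -0.   -0.   -1.28  0.2 ] -> shift [-242.5  -46.7   33.3] turn [-0.001  0.     0.001]
[0.57082207 0.01841195 0.055     ]
t 9.88 pos [ 0.5425 -0.2269  0.2731] yaw -85.7 q [-0.12  0.29 -0.   -0.   -1.28  0.2 ] -> shift [-242.4  -46.5  218.3] turn [-0.001  0.     0.001]
```

```bash
python3 -m jog '[-240,-47,10,0,0,0,-1, -240,-47,10,0,0,0,-1, -240,-47,10,0,0,0,-1, -240,-47,10,0,0,0,-1, -240,-47,20,0,0,0,-1, -240,-47,23,0,0,0,-1, -240,-47,23,0,0,0,-1, -240,-47,23,0,0,0,-1, -240,-47,23,0,0,0,-1]'; python3 - <<'E'
from h import *
to((.57097,.0164,.25),-85.7);s=ctrl.get_state();print(s["grip_width"])
cv2.imwrite("pics/sd3.png",np.hstack([ctrl.grab_frame("side")[90:330,120:400,::-1],ctrl.grab_frame("scene")[100:340,180:460,::-1]]))
E
```

```text
t: 11.0
position: [0.5714, 0.0149, 0.2501]
ee_rot: [0.733, -0.68, 0.0, -0.0]
contact_force: [0.2, 0.2, -0.2]
grip_width: 0.0009
finger_force: 0.0
t 11.0 pos [0.5714 0.0149 0.2501] yaw -85.7 q [ 0.31  0.28 -0.08  0.   -1.21 -0.23] -> shift [-1.5  0.3  0.1] turn [-0.001  0.    -0.   ]
0.0008573347302594412
```

View pics/sd3.png

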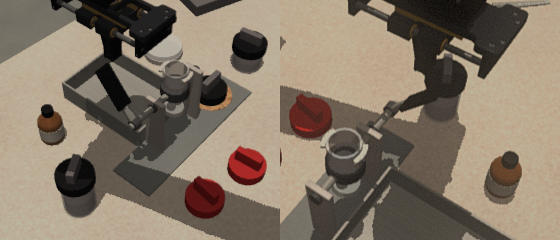

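The jar is open at side-crop (175,75), and the closed fingertips are above the pad end at (112,60). Pressing now.

```bash
python3 -m jog '[-1,0,20,0,0,0,-1, -1,0,38,0,0,0,-1, -1,0,54,0,0,0,-1, -1,0,70,-0.05,0,0,-1, -1,0,85,-0.1,0,0,-1, -1,0,100,-0.18,0,0,-1, -1,0,112,-0.26,0,0,-1, -1,0,125,-0.37,0,0,-1]'; python3 -c "
from h import *
to((.571,.0164,.055),-85.7)"
```

```text
t: 12.1
position: [0.5781, 0.0168, 0.1295]
ee_rot: [0.723, -0.668, -0.119, 0.13]
contact_force: [8.5, -0.7, 12.5]
grip_width: 0.0007
finger_force: 6.3
t 12.1 pos [0.5781 0.0168 0.1295] yaw -85.5 q [ 0.27  0.57  0.05 -0.07 -1.4  -0.17] -> shift [ -0.3 -19.2  72.4] turn [ 0.354 -0.002  0.003]
```

```bash
python3 -m jog '[0,-4,15,0,0,0,-1, 0,-9,30,0,0,0,-1, 0,-13,45,0,0,0,-1, 0,-17,60,0,0,0,-1, 0,-19,72,0,0,0,-1, 0,-19,72,0,0,0,-1, 0,-19,72,0,0,0,-1, 0,-19,72,0,0,0,-1]'; python3 - <<'E'
from h import *
to((.571,.0164,.055),-85.7)
cv2.imwrite("pics/sd4.png",np.hstack([ctrl.grab_frame("side")[90:330,120:400,::-1],ctrl.grab_frame("scene")[150:390,180:460,::-1]]))
E
```

```text
t: 13.1
position: [0.5682, 0.0162, 0.0527]
ee_rot: [0.722, -0.668, -0.121, 0.131]
contact_force: [5.6, 0.7, 5.6]
grip_width: 0.0003
finger_force: 4.0
t 13.1 pos [0.5682 0.0162 0.0527] yaw -85.5 q [ 0.27  0.64 -0.04 -0.07 -1.24 -0.16] -> shift [ 0.1 -1.8 -3.1] turn [ 0.358 -0.001  0.003]
```

View pics/sd4.png

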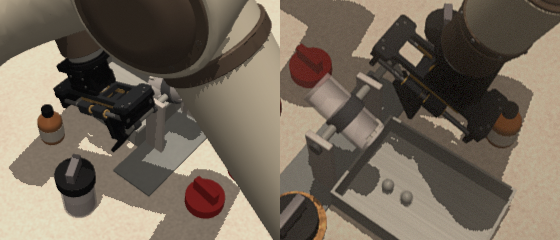

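Both balls lie in the tray at scene-crop (388,185) and (405,198). Easing the lever back up.

```bash
python3 -m jog '[0,5,-18,0,0,0,-1, 0,10,-37,0,0,0,-1, 0,15,-55,0,0,0,-1, 0,19,-72,0,0,0,-1, 0,25,-90,0.1,0,0,-1, 0,32,-108,0.2,0,0,-1, 0,39,-125,0.37,0,0,-1, 0,46,-145,0.37,0,0,-1, 0,55,-170,0.37,0,0,-1, 0,64,-195,0.37,0,0,-1]'; python3 - <<'E'
from h import *
to((.571,.0164,.28),-85.7)
to((.5425,-.2271,.28),-85.7)
E
```

```text
t: 14.45
position: [0.5723, 0.0167, 0.2557]
ee_rot: [0.733, -0.68, -0.001, 0.001]
contact_force: [0.0, 1.4, 0.3]
grip_width: 0.0001
finger_force: 0.0
t 14.45 pos [0.5723 0.0167 0.2557] yaw -85.7 q [ 0.31  0.28 -0.07 -0.   -1.23 -0.24] -> shift [  0.2   1.4 -24.3] turn [ 0.003 -0.     0.001]
t 14.45 pos [0.5723 0.0167 0.2557] yaw -85.7 q [ 0.31  0.28 -0.07 -0.   -1.23 -0.24] -> shift [240.8  48.2 -24.1] turn [ 0.003 -0.     0.001]
```

```bash
python3 -m jog '[0,0,-24,0,0,0,-1, 241,48,-24,0,0,0,1, 241,48,-24,0,0,0,1, 241,48,-24,0,0,0,1, 241,48,-24,0,0,0,1, 241,48,-24,0,0,0,1, 241,48,-24,0,0,0,1, 241,48,-24,0,0,0,1, 241,48,-24,0,0,0,1, 241,48,-24,0,0,0,1]'; python3 - <<'E'
from h import *
import pickle
to((.5425,-.2271,.034),-85.7)
P=ctrl.camera_params("wrist");w=ctrl.grab_frame("wrist")[:,:,::-1];pickle.dump(P,open("w5.p","wb"));cv2.imwrite("pics/w5.png",w)
sc=ctrl.grab_frame("scene")[:,:,::-1]
cv2.imwrite("pics/v5.png",np.hstack([w[:300,140:440],sc[120:420,180:460]]))
g=cv2.medianBlur(w.max(2),3);print(g[150:225:5,266:302:2])
E
```

```text
t: 15.7
position: [0.5444, -0.2262, 0.2798]
ee_rot: [0.734, -0.679, 0.0, -0.0]
contact_force: [0.4, -0.3, -0.1]
grip_width: 0.0816
finger_force: 0.0
t 15.7 pos [ 0.5444 -0.2262  0.2798] yaw -85.6 q [-0.12  0.29  0.01 -0.   -1.29  0.2 ] -> shift [  0.8   2.  245.8] turn [-0.     0.     0.002]
[[111  75  55  45  45  50  55  55  51  49  47  51  93 126 123 120 116 111]
 [ 47  45  45  47  46  45  45  48  48  48  44  45  49  49  49  49 104 133]
 [ 86  85  78  46  59  63  62  62  65  73  84  86  86  86  48  47  47  49]
 [ 84  84  84  80 143 164 167 170 170 124  84  85  85  85  87  85  85  86]
 [ 81  82  83  75 147 164 166 170 172 133  78  85  87  87  85  85  85  88]
 [ 80  82  81  73 146 164 166 170 172 129  82  84  84  85  85  84  86  86]
 [ 80  82  82  77 147 165 167 170 171 128  82  83  85  85  84  87  86  86]
 [ 82  82  80  71 145 166 167 169 169 126  79  83  83  83  83  83  84  85]
 [ 78  77  78  79 144 166 167 168 165 124  81  82  81  82  84  83  84  82]
 [ 78  77  79  80 146 167 166 165 165 123  76  81  80  80  83  83  83  88]
 [ 77  76  79  79 147 166 164 164 164 121  78  79  79  80  80  86 120 147]
 [111 126  93  52  71  81  62  69  74  61  64 118 121 131 128 115 115  94]
 [ 88  88  89  94 102 110 108 100 104 109 103  91  89  86  86  86  87  86]
 [ 89  87  87  88  85  86  89  90  89  89  86  88  86  87  88  88  89  87]
 [ 87  88  86  86  86  86  88  88  87  87  87  87  87  87  85  86  88  89]]
```

View pics/v5.png

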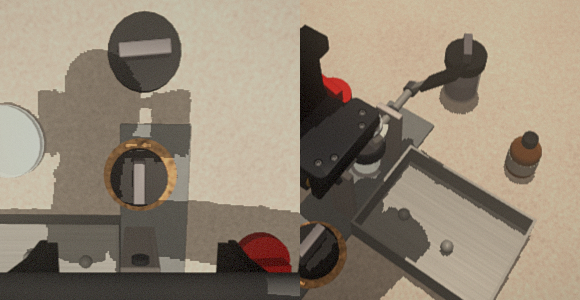

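The jar is upright, the balls are in the tray, and the cap on the cork is unmoved with its bar at (139,182). Regrasping where I released it.

```bash
python3 -m jog '[1,1.8,60,0,0,0,1, 1,1.8,120,0,0,0,1, 1,1.8,180,0,0,0,1, 1,1.8,225,0,0,0,1, 1,1.8,246,0,0,0,1, 1,1.8,246,0,0,0,1, 1,1.8,246,0,0,0,-1, 1,1.8,246,0,0,0,-1, 1,1.8,246,0,0,0,-1, 1,1.8,246,0,0,0,-1]'
python3 -m jog '[0,0,0,0,0,0,-1, 0,0,0,0,0,0,-1, 0,0,0,0,0,0,-1, 0,0,0,0,0,0,-1, 0,0,0,0,0,0,-1, 0,0,0,0,0,0,-1]'; python3 - <<'E'
from h import *
to((.5425,-.2271,.034),-85.7)
E
```

```text
t: 17.05
position: [0.5427, -0.2282, 0.0343]
ee_rot: [0.733, -0.68, 0.0, -0.0]
contact_force: [-0.3, 0.6, 0.1]
grip_width: 0.0548
finger_force: 0.0
t: 17.8
position: [0.5425, -0.2282, 0.0336]
ee_rot: [0.733, -0.68, 0.0, -0.0]
contact_force: [0.5, -0.4, 0.3]
grip_width: 0.0138
finger_force: 30.0
t 17.8 pos [ 0.5425 -0.2282  0.0336] yaw -85.6 q [-0.12  0.52 -0.31 -0.   -0.74  0.2 ] -> shift [-1.1 -0.1 -0.4] turn [-0.     0.     0.001]
```

```bash
python3 -m jog '[0,0,-30,0,0,0,-1, 0,0,-80,0,0,0,-1, 0,0,-140,0,0,0,-1, 0,0,-195,0,0,0,-1, 0,0,-217,0,0,0,-1, 0,0,-217,0,0,-0.18,-1, 0,0,-217,0,0,-0.36,-1, 0,0,-217,0,0,-0.54,-1]'; python3 - <<'E'
from h import *
to((.5335,-.0972,.25),-10.7)
E
```

```text
t: 18.8
position: [0.5421, -0.228, 0.2504]
ee_rot: [0.89, -0.457, -0.0, -0.0]
contact_force: [-0.2, -0.0, -0.1]
grip_width: 0.0135
finger_force: 30.0
t 18.8 pos [ 0.5421 -0.228   0.2504] yaw -54.4 q [-0.12  0.3  -0.04 -0.   -1.23  0.75] -> shift [-111.4  -69.2    0.5] turn [-0.     0.001 -0.762]
```

```bash
python3 -m jog '[-37,-23,0,0,0,-0.18,-1, -74,-46,0,0,0,-0.36,-1, -111.4,-69.2,0,0,0,-0.54,-1, -111.4,-69.2,0,0,0,-0.72,-1, -111.4,-69.2,0,0,0,-0.762,-1, -111.4,-69.2,0,0,0,-0.762,-1, -111.4,-69.2,0,0,0,-0.762,-1]'; python3 - <<'E'
from h import *
to((.5335,-.0972,.183),-10.7)
cv2.imwrite("pics/v6.png",np.hstack([cv2.resize(ctrl.grab_frame("side")[100:240,230:360,::-1],None,fx=3,fy=3),cv2.resize(ctrl.grab_frame("scene")[180:320,180:310,::-1],None,fx=3,fy=3)]))
E
```

```text
t: 19.68
position: [0.5344, -0.0974, 0.2505]
ee_rot: [0.995, -0.097, -0.0, -0.0]
contact_force: [0.4, 0.0, -0.3]
grip_width: 0.0138
finger_force: 30.0
t 19.68 pos [ 0.5344 -0.0974  0.2505] yaw -11.1 q [ 0.12  0.23 -0.15 -0.   -1.2   1.26] -> shift [-0.9  0.  67.5] turn [-0.     0.    -0.007]
```

View pics/v6.png

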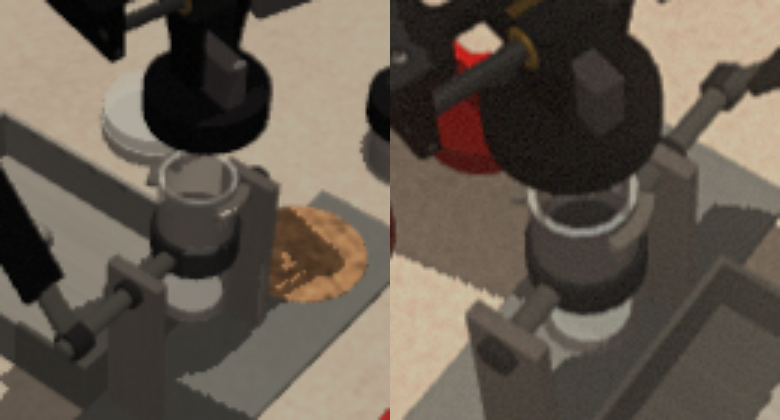

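The cap hangs level, centred above the open jar mouth in both views (side (205,90), scene (575,110)). Lowering gently.

```bash
python3 -m jog '[-0.9,0,20,0,0,0,-1, -0.9,0,38,0,0,0,-1, -0.9,0,46,0,0,0,-1, -0.9,0,52,0,0,0,-1, -0.9,0,58,0,0,0,-1]'; python3 - <<'E'
from h import *
to((.5335,-.0972,.183),-10.7)
E
```

```text
t: 20.4
position: [0.5343, -0.0971, 0.1929]
ee_rot: [0.995, -0.096, 0.001, -0.0]
contact_force: [0.7, -0.1, -0.2]
grip_width: 0.0139
finger_force: 30.0
t 20.4 pos [ 0.5343 -0.0971  0.1929] yaw -11.0 q [ 0.12  0.27 -0.24  0.   -1.06  1.26] -> shift [-0.8  0.2  9.9] turn [-0.    -0.001 -0.006]
```

```bash
python3 -m jog '[-0.5,0,3,0,0,0,-1, -0.5,0,6,0,0,0,-1, -0.5,0,9.5,0,0,0,-1, -0.5,0,9.5,0,0,0,-1]'; python3 - <<'E'
from h import *
to((.5335,-.0972,.183),-10.7)
E
```

```text
t: 20.9
position: [0.5341, -0.0969, 0.184]
ee_rot: [0.995, -0.096, 0.001, -0.0]
contact_force: [1.7, 0.8, 2.5]
grip_width: 0.0139
finger_force: 30.0
t 20.9 pos [ 0.5341 -0.0969  0.184 ] yaw -11.0 q [ 0.12  0.28 -0.25  0.   -1.04  1.26] -> shift [-0.5  0.4  1. ] turn [-0.    -0.002 -0.006]
```

```bash
python3 -m jog '[0,0.5,0,0,0,0.16,-1, -0.2,1,0,0,0,0.32,-1, -0.4,1.5,0,0,0,0.48,-1, -0.7,2,0,0,0,0.64,-1, -1.1,2.4,0,0,0,0.8,-1, -1.5,2.8,0,0,0,0.96,-1, -2,3,0,0,0,1.12,-1, -2.4,3.2,0,0,0,1.22,-1, -2.4,3.2,0,0,0,1.22,-1]'; python3 - <<'E'
from h import *
to((.5335,-.0972,.183),-85.7);print(ctrl.get_state()["ft_torque"])
E
```

```text
t: 22.02
position: [0.5311, -0.0997, 0.1839]
ee_rot: [0.761, -0.649, 0.001, -0.001]
contact_force: [1.9, 0.6, 3.8]
grip_width: 0.0137
finger_force: 30.0
t 22.02 pos [ 0.5311 -0.0997  0.1839] yaw -80.9 q [ 0.11  0.27 -0.26  0.   -1.04  0.04] -> shift [-2.1 -2.8  1. ] turn [-0.002 -0.     0.084]
[ 0.32133363 -0.53407127 -0.06555607]
```

```bash
f(){ python3 -c "
from h import *
s=ctrl.get_state();to((.531,-.0997,.183),-85.7);print(s['ft_torque'],s['tau'][5])"; }
python3 -m jog '[0,0,0,0,0,0.03,-1, 0,0,0,0,0,0.06,-1, 0,0,0,0,0,0.06,-1]' | grep force; f
python3 -m jog '[0,0,0,0,0,0.03,-1, 0,0,0,0,0,0.03,-1]'| grep force; f
python3 -m jog '[0,0,0,0,0,0.03,-1, 0,0,0,0,0,0.03,-1]'| grep force; f
```

```text
contact_force: [1.2, 2.1, 6.3]
finger_force: 30.0
t 22.4 pos [ 0.5307 -0.0997  0.1839] yaw -84.4 q [ 0.11  0.27 -0.26  0.   -1.04 -0.02] -> shift [ 0.  -0.2  0.9] turn [-0.001 -0.     0.023]
[ 0.49007669 -0.32044252 -0.01578673] -0.028370526270009577
contact_force: [0.6, 2.1, 5.2]
finger_force: 30.0
t 22.65 pos [ 0.5306 -0.0996  0.1839] yaw -86.1 q [ 0.12  0.27 -0.26  0.   -1.04 -0.05] -> shift [ 0.1 -0.4  0.9] turn [-0.001 -0.    -0.007]
[ 0.61559836 -0.25604135  0.08251952] -0.09269465692341328
contact_force: [0.3, 3.2, 6.9]
finger_force: 30.0
t 22.9 pos [ 0.5307 -0.0991  0.184 ] yaw -87.8 q [ 0.12  0.27 -0.26 -0.   -1.04 -0.08] -> shift [ 0.6 -0.3  1. ] turn [-0.001  0.001 -0.036]
[ 1.2282596  -0.21464382  0.08864686] -0.17030627466738224
```

```bash
f(){ python3 -c "
from h import *
s=ctrl.get_state();to((.531,-.0997,.183),-85.7);print(s['ft_torque'],s['tau'][5],s['grip_width'])"; }
python3 -m jog '[0,0,0,0,0,0.03,-1, 0,0,0,0,0,0.03,-1]'| grep force; f
python3 -m jog '[0,0,0,0,0,0.03,-1, 0,0,0,0,0,0.03,-1]'| grep force; f
```

```text
contact_force: [-0.6, 5.4, 6.4]
finger_force: 30.0
t 23.15 pos [ 0.5307 -0.0988  0.184 ] yaw -89.4 q [ 0.12  0.27 -0.26 -0.   -1.04 -0.11] -> shift [ 0.9 -0.3  1. ] turn [-0.002  0.001 -0.065]
[ 1.56092842 -0.16884477  0.4055389 ] -0.4458458349108696 0.013913443983069096
contact_force: [-0.3, 4.5, 6.3]
finger_force: 30.0
t 23.4 pos [ 0.5307 -0.0988  0.1839] yaw -91.1 q [ 0.12  0.27 -0.26 -0.   -1.04 -0.13] -> shift [ 0.9 -0.3  0.9] turn [-0.001  0.001 -0.094]
[ 1.43115425 -0.15746963  0.6582828 ] -0.6485212035477161 0.01433981375415235
```

The stop has been reached: torque rises while the bar holds. Releasing, backing off and checking.

```bash
python3 -m jog '[0,0,0,0,0,0,1, 0,0,0,0,0,0,1, 0,0,0,0,0,0,1, 0,0,0,0,0,0,1, 0,0,0,0,0,0,1, 0,0,0,0,0,0,1]'
python3 -m jog '[0,0,-30,0,0,0,1, 0,0,-80,0,0,0,1, 0,0,-130,0,0,0,1, 0,0,-166,0,0,0,1, 0,0,-166,0,0,0,1, 0,0,-166,0,0,0,1]'; python3 - <<'E'
from h import *
to((.531,-.094,.35),-85.7)
P=ctrl.camera_params("wrist");w=ctrl.grab_frame("wrist")[:,:,::-1]
p=proj("wrist",[(.5305,-.097,.207)],P)[0].astype(int);x,y=p
g=cv2.medianBlur(np.ascontiguousarray(w.max(2)),3);m=np.zeros_like(g);m[y-45:y+45,x-25:x+25]=cv2.inRange(g,66,200)[y-45:y+45,x-25:x+25]
sub=g[y-35:y+36:5,x-24:x+25:2];print(p);print(sub)
cv2.imwrite("pics/v7.png",np.hstack([cv2.resize(w[:240,180:380],None,fx=2,fy=2),cv2.resize(np.ascontiguousarray(ctrl.grab_frame("side")[100:260,160:360,::-1]),None,fx=2,fy=2,dst=None) if 0 else cv2.resize(np.ascontiguousarray(ctrl.grab_frame("side")[90:330,150:350,::-1]),(400,480))]))
E
```

```text
t: 24.15
position: [0.5302, -0.0997, 0.1831]
ee_rot: [-0.699, 0.715, 0.0, -0.0]
contact_force: [0.2, 0.7, -0.4]
grip_width: 0.0661
finger_force: 0.0
t: 24.9
position: [0.5298, -0.0995, 0.3483]
ee_rot: [-0.699, 0.715, 0.001, -0.0]
contact_force: [0.5, 0.1, 0.2]
grip_width: 0.0869
finger_force: 0.0
t 24.9 pos [ 0.5298 -0.0995  0.3483] yaw -91.3 q [ 0.11  0.17  0.03 -0.   -1.42 -0.14] -> shift [-5.5 -1.1 -1.7] turn [ 0.001  0.001 -0.097]
[274 200]
[[109 109  98  36  38  44  43  42  39  41  42  42  45  42  42  37  42  41
   41  42  43  43  36  37 101]
 [ 70  41  40  41  41  41  41  39  40  41  44  44  47  48  50  50  43  43
   43  43  42  42  42  41  42]
 [ 41  45  43  40  38  40  42  38  38  57  64  72  71  74  75  75  66  82
   82  77  53  52  49  49  51]
 [ 41  38  41  44  41  38  40  40  41  74  82  83  85  84  83  84  62  39
   35  38  40  41  38  39  38]
 [ 43  43  43  40  36  41  41  42  43  58  81  82  82  83  80  80  65  75
   81  82  81  79  79  82  82]
 [ 44  44  45  38  39  39  39  41  39  54  84  84  81  82  83  82  71  76
   78  78  79  78  78  79  79]
 [ 43  42  41  39  43
[... 224 characters left out ...]
38  40  76  83  79  81  82  83  79  56
   55  79  74  79  77  77  77]
 [ 44  43  43  43  42  44  42  43  39  42  59  83  81  81  82  81  79  66
   41  42  71  75  78  78  76]
 [ 43  45  44  44  44  42  40  42  42  41  53  78  81  82  81  80  80  66
   41  40  39  48  79  76  76]
 [ 73  66  48  45  45  43  43  43  43  42  53  75  82  81  80  80  83  70
   44  42  41  52  76  74  76]
 [ 95  99  99 100 101  56  42  43  43  40  44  77  83  81  78  78  79  77
   44  38  40  44  81 130 150]
 [126 129 129 127 126 131 125  90  82  81  86  94  97 108 109 113 116 119
  119 125 121 120 126 127 147]
 [124 129 129 129 129 128 121 116 121 123 122 123 120 119 121 121 121 118
  118 118 120 120 116 132 147]]
```

View pics/v7.png

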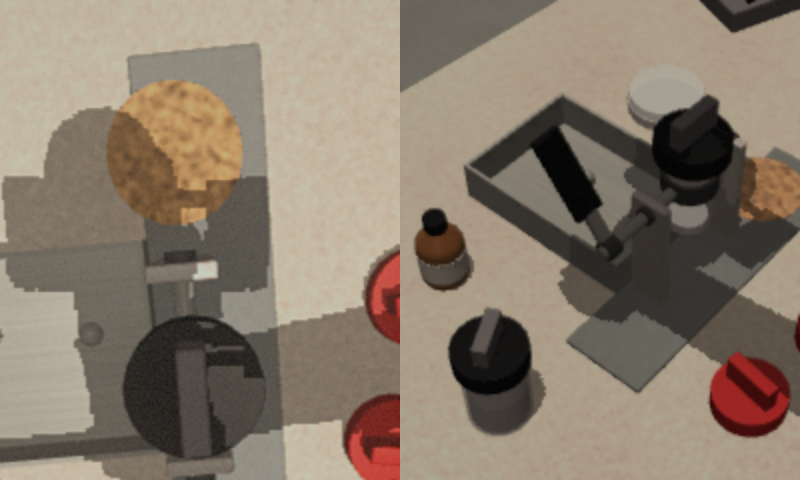

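Both the bar at (193,400) and the base plate lean slightly the same way, and the cap sits low with no gap. I'll check the bar's angle against the plate numerically.

```bash
python3 - <<'E'
from h import *
P=ctrl.camera_params("wrist");w=ctrl.grab_frame("wrist")[:,:,::-1];g=cv2.GaussianBlur(np.ascontiguousarray(w[:,:,2]),(3,3),0).astype(float)
def edge(rows,lo,hi,sgn,z):
    pts=[]
    for r in rows:
        d=sgn*np.diff(g[r,lo:hi]);pts.append(ray("wrist",(lo+np.argmax(d)+.5,r),z,P)[:2])
    v=cv2.fitLine(np.array(pts,np.float32),cv2.DIST_HUBER,0,1e-3,1e-3).ravel();a=np.degrees(np.arctan2(v[1],v[0]))%180
    return round(a,2),v[2:].round(4)
print("bar L",edge(range(186,224,2),262,275,1,.207))
print("plate R",edge(range(24,85,3),303,318,1,.006),edge(list(range(24,85,3))+list(range(140,205,4)),300,325,1,.006))
for y in(20,226):pass
E
```

```text
bar L (np.float32(92.91), array([ 0.5355, -0.0933], dtype=float32))
plate R (np.float32(94.04), array([ 0.4772, -0.2537], dtype=float32)) (np.float32(93.86), array([ 0.4745, -0.2146], dtype=float32))
```

```bash
python3 -c "
from plant import ctrl
print(ctrl.job_done(), ctrl.get_state()['t'])"
```

```text
the job is handed in; nothing more can be done
the job is handed in; nothing more can be done
```

The job is handed in after about 25 s: the cap came off, both balls rolled into the tray, the jar came back upright, and the cap is screwed home against its stop (bar within about 1° of the stand's y axis), with the robot touching nothing.

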